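# Put the amber bottles away on their stand in order of height

## Task

Put the four brown glass bottles away on the plywood stand in order of height: the tallest on the round black rest next to the steel post, then ever shorter along the row, with the shortest on the rest furthest from the post. Each bottle must end up standing upright and centred on its own rest. Lower each one gently right down onto its rest before letting go, never dropping it, and do not knock any bottle over.

Things in the scene. Friction and masses are not known exactly. Their poses are not given: they have to be found in the camera images.
- bottle_a: the shortest of four loose brown glass bottles: round, 34 mm diameter, 76 mm tall with its white screw cap, 70 g (+-30%). The cap is a 22 mm cylinder, the top 20 mm; below it 5 mm of slightly thinner neck, then the shoulder spreads: grip the cap from above. Origin at the centre of its underside, z up the bottle; yaw is arbitrary.
- bottle_b: the second shortest of four loose brown glass bottles: round, 40 mm diameter, 92 mm tall with its white screw cap, 110 g (+-30%). The cap is a 24 mm cylinder, the top 20 mm; below it 5 mm of slightly thinner neck, then the shoulder spreads: grip the cap from above. Origin at the centre of its underside, z up the bottle; yaw is arbitrary.
- bottle_c: the second tallest of four loose brown glass bottles: round, 49 mm diameter, 110 mm tall with its white screw cap, 190 g (+-30%). The cap is a 26 mm cylinder, the top 20 mm; below it 5 mm of slightly thinner neck, then the shoulder spreads: grip the cap from above. Origin at the centre of its underside, z up the bottle; yaw is arbitrary.
- bottle_d: the tallest of four loose brown glass bottles: round, 60 mm diameter, 130 mm tall with its white screw cap, 320 g (+-30%). The cap is a 28 mm cylinder, the top 20 mm; below it 5 mm of slightly thinner neck, then the shoulder spreads: grip the cap from above. Origin at the centre of its underside, z up the bottle; yaw is arbitrary.
- stand: a fixed plywood board, 110 x 420 mm, 18 mm thick, on the dark bench, with four round rests in a row. Origin at the centre of its underside; x across the board (short way), y along the row, z up. Place and yaw vary. On one end stands the steel post, on the other only a low steel stud 16 mm wide and 6 mm high.
- rest_0: a thin black rubber disc, 64 mm diameter, flush on the top of the stand: number 1 of 4 along the row, counted from the stand's +y end towards its -y end, about 78 mm (+-5) from the next, up to 8 mm off the board's centre line. Origin at its centre on the board's top face, 18 mm above the bench: a bottle's underside stands at this height.
- rest_1: a thin black rubber disc, 64 mm diameter, flush on the top of the stand: number 2 of 4 along the row, counted from the stand's +y end towards its -y end, about 78 mm (+-5) from the next, up to 8 mm off the board's centre line. Origin at its centre on the board's top face, 18 mm above the bench: a bottle's underside stands at this height.
- rest_2: a thin black rubber disc, 64 mm diameter, flush on the top of the stand: number 3 of 4 along the row, counted from the stand's +y end towards its -y end, about 78 mm (+-5) from the next, up to 8 mm off the board's centre line. Origin at its centre on the board's top face, 18 mm above the bench: a bottle's underside stands at this height.
- rest_3: a thin black rubber disc, 64 mm diameter, flush on the top of the stand: number 4 of 4 along the row, counted from the stand's +y end towards its -y end, about 78 mm (+-5) from the next, up to 8 mm off the board's centre line. Origin at its centre on the board's top face, 18 mm above the bench: a bottle's underside stands at this height.
- post: a fixed upright polished steel post, 12 mm diameter, with a 20 mm ball on top, 72 mm tall above the board, near one of the stand's two ends: beside rest_0 or beside rest_3, about 73 mm from that rest's centre; which end varies from start to start. Origin at the centre of its foot on the board's top.
Things that resemble listed ones, but are neither listed nor needed, are in the scene too. What is shaped like the bottle_d but turquoise is not meant.

How it is judged:
At the end, for the whole second after the job is handed in: All four bottles stand upright (within 0.1 rad) and at rest on the stand, released, each within 12 mm (horizontally) of the centre of its rest: tallest on the rest beside the post, then second tallest, second shortest, and shortest on the rest furthest from the post (((horizontal distance between post and rest_0 below 0.1 m and horizontal distance between bottle_a and rest_3 below 0.012 m and horizontal distance between bottle_b and rest_2 below 0.012 m and horizontal distance between bottle_c and rest_1 below 0.012 m and horizontal distance between bottle_d and rest_0 below 0.012 m) or (horizontal distance between post and rest_3 below 0.1 m and horizontal distance between bottle_a and rest_0 below 0.012 m and horizontal distance between bottle_b and rest_1 below 0.012 m and horizontal distance between bottle_c and rest_2 below 0.012 m and horizontal distance between bottle_d and rest_3 below 0.012 m)) and height (world z) of bottle_a between 0.012 and 0.025 m and angle between each of bottle_a, bottle_b, bottle_c, bottle_d's own z axis and vertical below 0.1 rad and linear speed of each of bottle_a, bottle_b, bottle_c, bottle_d below 0.02 m/s and angular speed of each of bottle_a, bottle_b, bottle_c, bottle_d below 0.2 rad/s and height (world z) of bottle_b between 0.012 and 0.025 m and height (world z) of bottle_c between 0.012 and 0.025 m and height (world z) of bottle_d between 0.012 and 0.025 m); the robot touches nothing.
It fails at once if a bottle is knocked over or laid down (angle between any of bottle_a, bottle_b, bottle_c, bottle_d's own z axis and vertical above 0.7 rad).
It fails at once if a bottle is dropped or slammed onto the stand (still faster than 0.4 m/s within the last 14 mm above a rest, or over 80 N) ((height (world z) of bottle_a between 0.0185 and 0.032 m and linear speed of bottle_a above 0.4 m/s and (horizontal distance between bottle_a and rest_0 below 0.04 m or horizontal distance between bottle_a and rest_1 below 0.04 m or horizontal distance between bottle_a and rest_2 below 0.04 m or horizontal distance between bottle_a and rest_3 below 0.04 m)) or (height (world z) of bottle_b between 0.0185 and 0.032 m and linear speed of bottle_b above 0.4 m/s and (horizontal distance between bottle_b and rest_0 below 0.04 m or horizontal distance between bottle_b and rest_1 below 0.04 m or horizontal distance between bottle_b and rest_2 below 0.04 m or horizontal distance between bottle_b and rest_3 below 0.04 m)) or (height (world z) of bottle_c between 0.0185 and 0.032 m and linear speed of bottle_c above 0.4 m/s and (horizontal distance between bottle_c and rest_0 below 0.04 m or horizontal distance between bottle_c and rest_1 below 0.04 m or horizontal distance between bottle_c and rest_2 below 0.04 m or horizontal distance between bottle_c and rest_3 below 0.04 m)) or (height (world z) of bottle_d between 0.0185 and 0.032 m and linear speed of bottle_d above 0.4 m/s and (horizontal distance between bottle_d and rest_0 below 0.04 m or horizontal distance between bottle_d and rest_1 below 0.04 m or horizontal distance between bottle_d and rest_2 below 0.04 m or horizontal distance between bottle_d and rest_3 below 0.04 m)) or contact force between any of bottle_a, bottle_b, bottle_c, bottle_d and stand above 80 N).
It also fails if it takes over 104 s, if anything falls off the work surface, if the arm or the gripper's body presses on something with over 40 N, if the wrist force passes 120 N, or if a joint passes its speed limit or range.

## Robot

A 6-joint arm with a two-finger parallel gripper is mounted at the origin on the work surface. World frame = base frame: x ahead of the robot, y to its left, z up, the work surface at z = 0. Lengths are in m, angles in rad, forces in N, time in s.
With the tool pointing down it reaches from about 0.3 to 0.775 m from the base axis. Payload 14.6 kg.
Tool frame: the origin (TCP) lies at the very end of the fingers, on their centre line; the grasp point (between the pads) lies 19 mm behind it; z points along the fingers, y is the line along which they close (so a half turn about z gives the same grasp; the last joint's range is limited). The gripper opens to 94 mm and grips with 3 to 60 N. Pads are 16 mm wide; open, the fingers measure 119 mm over their backs; the gripper's body (75 mm by 177 mm) begins 78 mm behind the grasp point.
Start: joints at [1.135, 0.3, 1.521, -0, 1.321, -0.067], TCP at [0.198, 0.513, 0.205] pointing down, gripper open.
Joint ranges: [-3.03, 3.03], [-0.79, 2.21], [0.23, 2.52], [-1.04, 4.18], [0, 3.07], [-2.55, 2.55]. Speed limits (rad/s): [2.22, 2.22, 2.57, 3.14, 3.14, 3.14].

## Interface

Orientations are given as [roll, pitch, yaw] about the fixed x, y, z axes, in that order (R = Rz(yaw) Ry(pitch) Rx(roll)).
In Python, from station import status, vision, order, silhouettes gives the robot as it stands. The module is installed in compiled form; this text tells all that it offers.
- The arm moves only by the shell command python3 -m pendant 'ROWS' [FORCE]. ROWS is JSON, one flat list of numbers, 7 for each row, row after row: the shift along the tool's x, y, z in units of 500 mm (1.0 is 500 mm), then the turn, a rotation vector about the tool's x, y, z in units of 90 degrees (1.0 is 90 degrees), then the opening, from -1 (shut) to 1 (fully open). A call has 1 to 12 rows; each row is the pose to reach, as a shift and turn from the pose commanded when the call began, along the tool's axes at that moment; what a row does not reach only later rows make up. A row lasts 1/10 s, in which the tool goes at most 50 mm and 8.59 degrees, less where a joint would pass 70% of its speed; a pose out of reach is approached as far as the arm can. A call with a number of a shift or a turn outside -1 to 1 is refused whole. A call with a gripper value outside its range is refused whole. The fingers move at their own pace and stop on an object; FORCE is the grip in N (left out, the last holds). Time passes only in rows, so rows that repeat a pose let the fingers close. It gives the time, the measured TCP pose, the force, the opening and the grip force at its end, in the units of the state.
- status.get_obs(): the state, without advancing time (a new reading comes with each control period).
- vision.camera(name): name is "scene" or "top"; returns a dict with "pixels" (480x640x3 uint8, red, green, blue), "K" (3x3 intrinsics, pixels), "R" (3x3) and "t" (3): a world point X has camera coordinates R X + t. Camera axes: x right, y down, z forward; pixel columns grow to the right and rows downward; lengths in m; the calibration is good to about 2 mm. A picture is of the moment at which its call begins. There is no depth.
- order.hand_in(): hands the job in; it is judged then, once.
Trained networks look in a picture, given as the dict that the camera call returned (one of the last four; its "shot" number tells which), for a name from the list of things; names that differ only in an ending like _2 or _b are one class to them, and where a whole thing is asked for, a point or a joint stands for the part that bears it (a point fixed in the world has none). Each returns a list of dicts, best first, with "score" (0 to 1); they miss things now and then, are a little off and sometimes report something else, mostly with a low value. They report only what shows in the picture. A call takes as long as a camera call. They do not tell look-alikes from the thing itself.
- silhouettes(target, picture): "region" (480x640 bool, what is visible of it) and "extent" ([left, top, right, bottom] in pixels, round what is visible of it).
The state is a dict: "time_s": time; "qpos": joint angles; "joint_vel": joint speeds; "tau": joint torques, N m; "ee_pos": TCP position; "eef_rot": TCP orientation; "force": force on the tool from outside, world axes, zero at the start; "moment": the same for the moment, N m; "grip_width": finger opening in m; "grip_force": force on a finger pad.
Only numpy, scipy, OpenCV 4.12 (cv2) and the standard library are available. Lean on these libraries where they do the work, as an engineer would, in place of code of your own. Each camera call takes 0.05 s, during which the arm holds its last target. There are 200 camera calls.

## Working session

There is one attempt and no reset: what is moved stays moved. The work goes in short steps, Python scripts to look and compute and a shell command to move; the robot and the scene stay as the last step left them, time stands still between calls to the robot, and variables do not carry over. Pictures are saved under pics/ and viewed, at most 14 in all, crops included, and the job is handed in when it is done.

```bash
mkdir -p pics
python3 - <<'E'
from station import status, vision
import cv2, numpy as np
o=status.get_obs(); print({k:np.round(v,3).tolist() for k,v in o.items()})
for n in("scene","top"):
    c=vision.camera(n); cv2.imwrite(f"pics/{n}0.png",c["pixels"][:,:,::-1]); print(n,np.round(c["K"],1).tolist(),np.round(c["R"],3).tolist(),np.round(c["t"],3).tolist(), np.round(-c["R"].T@c["t"],3))
E
```

```text
{'time_s': 0.0, 'qpos': [1.135, 0.301, 1.522, 0.0, 1.321, -0.067], 'joint_vel': [0.002, 0.0, 0.0, 0.0, -0.001, 0.0], 'tau': [-0.0, -53.181, -35.275, 0.071, 0.024, -0.0], 'ee_pos': [0.198, 0.513, 0.205], 'eef_rot': [-3.14, -0.0, 2.773], 'force': [-0.594, -0.023, -0.342], 'moment': [0.027, -0.006, 0.038], 'grip_force': 0.0, 'grip_width': 0.094}
scene [[494.7, 0.0, 315.8], [0.0, 494.7, 242.6], [0.0, 0.0, 1.0]] [[-0.604, 0.797, 0.005], [0.468, 0.36, -0.807], [-0.645, -0.485, -0.59]] [0.322, -0.199, 1.252] [1.096 0.422 0.577]
top [[586.7, 0.0, 323.3], [0.0, 586.7, 236.6], [0.0, 0.0, 1.0]] [[0.003, -1.0, -0.013], [-0.991, -0.001, -0.133], [0.133, 0.014, -0.991]] [-0.007, 0.511, 1.292] [ 0.334 -0.024  1.348]
```

View pics/scene0.png

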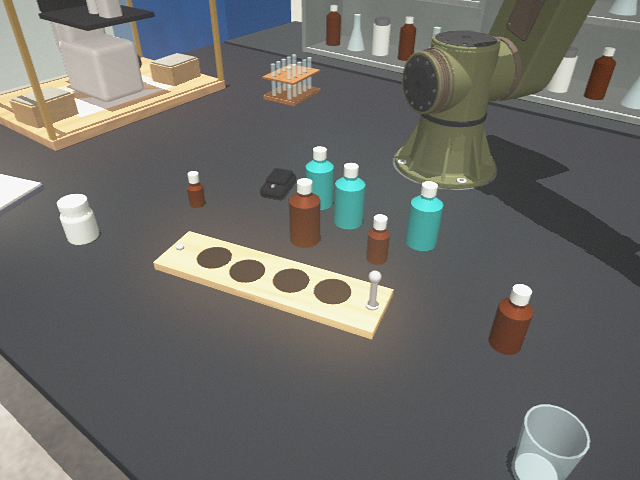

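View pics/top0.png

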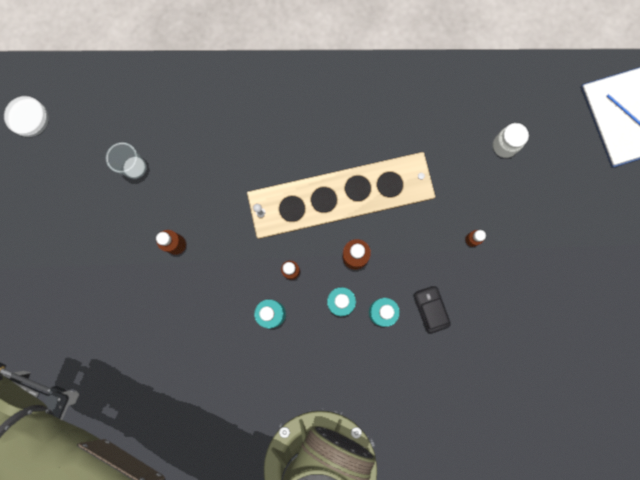

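The scene shows the plywood board with the post at its right end, scene (375,290), top (258,209), and the stud at scene (180,247), top (420,177).

What could be taken for the bottles:
- Brown, and the ones wanted: scene (305,213)/top (357,253), the tallest, so d. Scene (510,320)/top (168,240), c. Scene (377,240)/top (290,269), b. Scene (196,190)/top (478,237), a.
- Turquoise look-alikes to leave alone: scene (320,180), (349,197), (425,215).
- Also not meant: the white jar at scene (78,220), and the brown bottles on the back shelf at scene (333,25), (407,40), (600,75).

Next I triangulate the caps and rests.

```bash
cat > h.py <<'E'
import cv2, numpy as np
from station import status, vision, silhouettes
def tri(cams,pts):
    A=[];b=[]
    for c,p in zip(cams,pts):
        C=-c["R"].T@c["t"]; d=c["R"].T@np.linalg.solve(c["K"],[p[0],p[1],1]); d/=np.linalg.norm(d)
        P=np.eye(3)-np.outer(d,d); A.append(P); b.append(P@C)
    X=np.linalg.lstsq(np.vstack(A),np.hstack(b),rcond=None)[0]
    return X,[round(float(np.hypot(*(proj(c,X)-p))),1) for c,p in zip(cams,pts)]
def proj(c,X):
    q=c["K"]@(c["R"]@X+c["t"]); return q[:2]/q[2]
def onplane(c,p,z):
    C=-c["R"].T@c["t"]; d=c["R"].T@np.linalg.solve(c["K"],[p[0],p[1],1]); return C+d*(z-C[2])/d[2]
def blob(mask,near,r=20):
    n,l,s,ce=cv2.connectedComponentsWithStats(mask.astype(np.uint8))
    k=[i for i in range(1,n) if s[i,4]>=15 and np.hypot(*(ce[i]-near))<r]
    if not k: return None
    i=max(k,key=lambda i:s[i,4]); return ce[i],s[i].tolist()
def white(c):
    h=cv2.cvtColor(c["pixels"],cv2.COLOR_RGB2HSV); return (h[...,1]<60)&(h[...,2]>135)
def dark(c): return c["pixels"].max(2)<75
E
python3 - <<'E'
from h import *
S=vision.camera("scene");T=vision.camera("top")
caps=dict(d=((305,187),(358,251)),c=((520,295),(163,239)),b=((380,222),(289,268)),a=((194,178),(480,236)))
for k,(s,t) in caps.items():
    a,b=blob(white(S),s,12),blob(white(T),t,10)
    X,e=tri([S,T],[a[0],b[0]]); print(k,X.round(4),e,a[1],b[1],"r",np.hypot(X[0],X[1]).round(3))
for i,(s,t) in enumerate((((333,291),(292,208)),((291,280),(324,199)),((247,270),(358,188)),((214,257),(390,184)))):
    a,b=blob(dark(S),s,12),blob(dark(T),t,10)
    X,e=tri([S,T],[a[0],b[0]]); print("rest",i,X.round(4),e,a[1],b[1],onplane(T,b[0],.018).round(4),onplane(S,a[0],.018).round(4))
X,e=tri([S,T],[(375,277),(257.5,208)]);print("ball",X.round(3),e)
for n,c in(("S",S),("T",T)):
    for r in silhouettes("bottle_a",c): print(n,r["extent"],round(r["score"],2))
im=np.vstack([cv2.resize(S["pixels"][140:360,150:550],(800,440)) ])
cv2.imwrite("pics/crop1.png",im[:,:,::-1])
E
```

```text
d [ 0.4689 -0.0781  0.1207] [0.3, 0.2] [297, 178, 15, 17, 231] [350, 243, 15, 16, 179] r 0.475
c [0.4983 0.3388 0.1017] [0.0, 0.0] [510, 284, 23, 22, 387] [156, 231, 14, 14, 154] r 0.603
b [0.4357 0.0688 0.083 ] [0.2, 0.2] [373, 214, 15, 17, 206] [283, 262, 12, 13, 129] r 0.441
a [ 0.5091 -0.349   0.0669] [0.5, 0.5] [187, 171, 12, 13, 130] [474, 230, 12, 11, 111] r 0.617Traceback (most recent call last):
  File "<stdin>", line 9, in <module>
TypeError: 'NoneType' object is not subscriptable
```

The cap heights match the text: 0.121, 0.102, 0.083 and 0.067 measured, against 0.120, 0.100, 0.082 and 0.066. The rest mask needs a looser threshold.

```bash
sed -i 's/max(2)<75/max(2)<110/' h.py
python3 - <<'E'
from h import *
S=vision.camera("scene");T=vision.camera("top")
print(S["pixels"][291,333],T["pixels"][208,292])
for i,(s,t) in enumerate((((333,291),(292,208)),((291,280),(324,199)),((247,270),(358,188)),((214,257),(390,184)))):
    a,b=blob(dark(S),s,12),blob(dark(T),t,10)
    if a is None or b is None: print(i,a,b);continue
    X,e=tri([S,T],[a[0],b[0]]); print("rest",i,X.round(4),e,a[1],b[1],onplane(T,b[0],.018).round(4),onplane(S,a[0],.018).round(4))
X,e=tri([S,T],[(375,277),(257.5,208)]);print("ball",X.round(3),e)
for n,c in(("S",S),("T",T)):
    for r in silhouettes("bottle_a",c): print(n,r["extent"],round(r["score"],2))
im=cv2.resize(S["pixels"][140:360,150:550],(800,440))
cv2.imwrite("pics/crop1.png",im[:,:,::-1])
E
```

```text
[118 100  81] [62 60 60]
0 None (array([291.68951613, 208.28024194]), [280, 196, 25, 25, 496])
rest 1 [ 0.5961 -0.0068  0.0364] [0.3, 0.2] [281, 269, 22, 5, 35] [311, 187, 26, 25, 499] [ 0.5995 -0.0062  0.018 ] [ 0.5792 -0.0218  0.018 ]
rest 2 [ 0.6273 -0.0854  0.0179] [0.8, 0.6] [230, 260, 35, 22, 310] [345, 176, 25, 25, 495] [ 0.6264 -0.0843  0.018 ] [ 0.628  -0.0865  0.018 ]
rest 3 [ 0.6354 -0.1586  0.0179] [0.0, 0.0] [197, 248, 34, 20, 507] [377, 172, 26, 25, 500] [ 0.6353 -0.1586  0.018 ] [ 0.6355 -0.1585  0.018 ]
ball [0.567 0.139 0.078] [0.8, 0.5]
S [303.4, 147.1, 334.8, 209.5] 0.95
S [364.6, 214.2, 390.3, 264.4] 0.89
S [185.7, 171.8, 204.4, 205.5] 0.75
S [335.1, 160.0, 366.0, 230.1] 0.62
S [488.7, 282.5, 535.2, 355.8] 0.6
S [406.9, 178.5, 443.2, 252.3] 0.59
S [290.4, 177.1, 318.2, 250.0] 0.58
T [156.1, 234.2, 189.3, 254.3] 0.94
T [462.9, 230.5, 482.2, 248.2] 0.8
T [252.6, 301.5, 285.1, 326.5] 0.74
T [329.8, 288.5, 356.5, 316.0] 0.72
T [280.4, 259.1, 300.3, 280.6] 0.7
T [340.9, 235.9, 370.8, 268.1] 0.69
T [368.7, 299.5, 397.8, 327.9] 0.67
```

View pics/crop1.png

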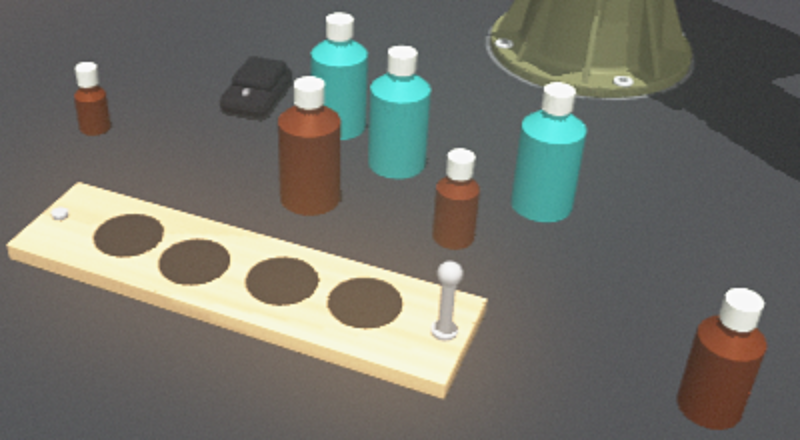

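The crop confirms the choice: four brown bottles (d at crop (309,150), c at (725,360), b at (457,200), a at (92,100)) and three turquoise decoys. The post stands by the right-hand rest, crop (365,303). Next: all four rests, and the first move in tool units.

```bash
cat >> h.py <<'E'
def go(x,y,z,yaw=np.pi/2):
    from scipy.spatial.transform import Rotation as Ro
    o=status.get_obs(); R=Ro.from_euler("xyz",o["eef_rot"]); G=Ro.from_euler("xyz",[np.pi,0,yaw])
    print("t",round(o["time_s"],2),"tcp",np.round(o["ee_pos"],4),np.round(o["eef_rot"],3),"grip",round(float(o["grip_width"]),4),np.round(o["grip_force"],1))
    print("units",(R.inv().apply(np.array([x,y,z])-o["ee_pos"])/.5).round(4),((R.inv()*G).as_rotvec()/(np.pi/2)).round(4))
E
python3 - <<'E'
from h import *
S=vision.camera("scene");T=vision.camera("top")
d2=S["pixels"].max(2)<150
P=[]
for i,(s,t) in enumerate((((333,291),(292,208)),((291,280),(324,199)),((247,270),(358,188)),((214,257),(390,184)))):
    a,b=blob(d2,s,12),blob(dark(T),t,10)
    X,e=tri([S,T],[a[0],b[0]]); print("rest",i,X.round(4),e,a[1],b[1],onplane(T,b[0],.018).round(4),onplane(S,a[0],.018).round(4)); P.append(X)
print(np.linalg.norm(np.diff(P,axis=0),axis=1).round(4))
for p in((342,301),(387,312),(266,313)): print("turq",onplane(T,p,.125).round(3))
go(.469,-.078,.22)
E
```

```text
rest 0 [0.5783 0.0675 0.0174] [0.3, 0.2] [314, 279, 37, 25, 732] [280, 196, 25, 25, 496] [0.5785 0.067  0.018 ] [0.5787 0.0683 0.018 ]
rest 1 [ 0.5993 -0.0058  0.0177] [0.2, 0.2] [273, 269, 36, 24, 674] [311, 187, 26, 25, 498] [ 0.5995 -0.0061  0.018 ] [ 0.5994 -0.0053  0.018 ]
rest 2 [ 0.6262 -0.0841  0.0176] [0.2, 0.1] [230, 260, 35, 22, 625] [345, 176, 25, 25, 495] [ 0.6264 -0.0843  0.018 ] [ 0.6265 -0.0834  0.018 ]
rest 3 [ 0.6352 -0.1585  0.0179] [0.1, 0.1] [197, 247, 35, 21, 572] [377, 172, 26, 25, 499] [ 0.6353 -0.1586  0.018 ] [ 0.6352 -0.1582  0.018 ]
[0.0763 0.0827 0.0749]
turq [ 0.364 -0.046  0.125]
turq [ 0.341 -0.139  0.125]
turq [0.339 0.111 0.125]
t 0.5 tcp [0.1983 0.513  0.2054] [-3.142  0.     2.773] grip 0.0942 0.0
units [-0.9312 -0.9073 -0.0291] [-0.      0.      0.7652]
```

```bash
R="-0.931,-0.907,-0.03,0,0,0.765,0.25"; python3 -m pendant '[-0.07,-0.07,-0.03,0,0,0.06,0.25, -0.15,-0.14,-0.03,0,0,0.15,0.25, -0.23,-0.22,-0.03,0,0,0.23,0.25, -0.30,-0.29,-0.03,0,0,0.32,0.25, -0.37,-0.36,-0.03,0,0,0.41,0.25, -0.44,-0.43,-0.03,0,0,0.5,0.25, -0.51,-0.5,-0.03,0,0,0.59,0.25, -0.58,-0.57,-0.03,0,0,0.67,0.25, -0.65,-0.64,-0.03,0,0,0.765,0.25, -0.72,-0.71,-0.03,0,0,0.765,0.25, -0.79,-0.78,-0.03,0,0,0.765,0.25, -0.85,-0.84,-0.03,0,0,0.765,0.25]' 30; python3 -c "from h import *;go(.469,-.078,.105)"
```

```text
time_s: 1.7
ee_pos: [0.4437, -0.0342, 0.2208]
eef_rot: [3.141, 0.0, 1.571]
force: [1.1, 0.2, 0.1]
grip_width: 0.0587
grip_force: 0.0
t 1.7 tcp [ 0.4437 -0.0342  0.2208] [3.141 0.    1.571] grip 0.0587 0.0
units [-0.0876  0.0503  0.2316] [0.0005 0.0001 0.    ]
```

```bash
python3 -m pendant '[-0.05,0.03,0,0,0,0,0.25, -0.088,0.05,0,0,0,0,0.25, -0.088,0.05,0.03,0,0,0,0.25, -0.088,0.05,0.08,0,0,0,0.25, -0.088,0.05,0.13,0,0,0,0.25, -0.088,0.05,0.17,0,0,0,0.25, -0.088,0.05,0.2,0,0,0,0.25, -0.088,0.05,0.22,0,0,0,0.25, -0.088,0.05,0.232,0,0,0,0.25, -0.088,0.05,0.232,0,0,0,0.25]' 30; python3 -c "
from h import *
go(.469,-.078,.105)
c=vision.camera('scene');cv2.imwrite('pics/g1.png',cv2.resize(c['pixels'][100:320,180:480],(600,440))[:,:,::-1])"
```

```text
time_s: 2.7
ee_pos: [0.4682, -0.076, 0.1042]
eef_rot: [-3.141, -0.0, 1.571]
force: [0.3, -0.4, 0.9]
grip_width: 0.0587
grip_force: 0.0
t 2.7 tcp [ 0.4682 -0.076   0.1042] [-3.141 -0.     1.571] grip 0.0587 0.0
units [-0.0041  0.0016 -0.0016] [-0.0003 -0.0001  0.0002]
```

View pics/g1.png

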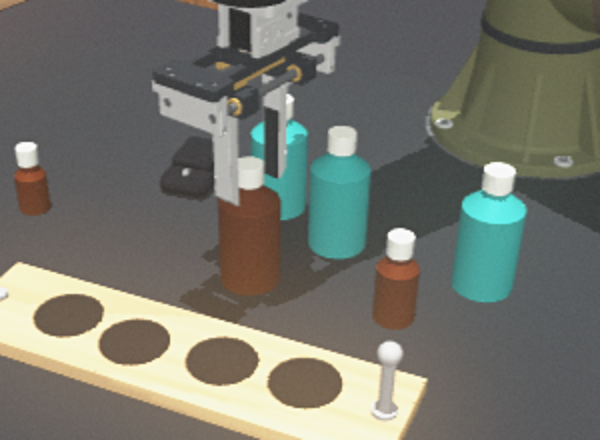

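The fingers straddle bottle d's cap, crop (250,170), with the decoys clear. I trim 2 mm in y, then close and lift.

```bash
python3 -m pendant '[-0.004,0.001,0,0,0,0,0.25, -0.004,0.001,0,0,0,0,-0.2, -0.004,0.001,0,0,0,0,-0.6, -0.004,0.001,0,0,0,0,-1, -0.004,0.001,0,0,0,0,-1, -0.004,0.001,0,0,0,0,-1, -0.004,0.001,0,0,0,0,-1, -0.004,0.001,0,0,0,0,-1, -0.004,0.001,-0.01,0,0,0,-1, -0.004,0.001,-0.03,0,0,0,-1, -0.004,0.001,-0.06,0,0,0,-1, -0.004,0.001,-0.08,0,0,0,-1]' 30; python3 -c "
from h import *
go(.5785,.0675,.20)"
```

```text
time_s: 3.95
ee_pos: [0.4691, -0.078, 0.1459]
eef_rot: [3.141, 0.0, 1.571]
force: [0.4, 0.1, -3.6]
grip_width: 0.0274
grip_force: 30.0
t 3.95 tcp [ 0.4691 -0.078   0.1459] [3.141 0.    1.571] grip 0.0274 30.0
units [ 0.2909  0.2191 -0.1081] [0.0007 0.0001 0.0002]
```

```bash
python3 -m pendant '[0.01,0.01,-0.03,0,0,0,-1, 0.03,0.025,-0.06,0,0,0,-1, 0.06,0.045,-0.07,0,0,0,-1, 0.1,0.075,-0.07,0,0,0,-1, 0.14,0.105,-0.07,0,0,0,-1, 0.18,0.135,-0.07,0,0,0,-1, 0.22,0.165,-0.07,0,0,0,-1, 0.25,0.19,-0.07,0,0,0,-1, 0.275,0.207,-0.07,0,0,0,-1, 0.286,0.215,-0.07,0,0,0,-1, 0.291,0.219,-0.07,0,0,0,-1, 0.291,0.219,-0.07,0,0,0,-1]' 30
cat > look.py <<'E'
import sys
from h import *
x,y,z=map(float,sys.argv[1:4]); go(x,y,z)
S=vision.camera("scene");m=silhouettes("bottle_a",S)
o=status.get_obs()["ee_pos"]; H=float(sys.argv[4])  # bottle height
b=proj(S,np.array([o[0],o[1],o[2]+.025-H])); a=proj(S,np.array([o[0],o[1],o[2]+.025])); print("expected base px",b.round(1),"top",a.round(1))
h=cv2.cvtColor(S["pixels"],cv2.COLOR_RGB2HSV); br=((h[...,0]<14)|(h[...,0]>172))&(h[...,1]>140)&(h[...,2]<170)
mid=(b+a)/2; r=blob(br,mid,40)
if r:
    print("brown blob",r[0].round(1),r[1])
    n,l,s,ce=cv2.connectedComponentsWithStats(br.astype(np.uint8)); i=l[int(r[0][1]),int(r[0][0])]; ys,xs=np.where(l==i)
    for v in (.4,.5,.6,.7,.8):
        yy=int(ys.min()+v*(ys.max()-ys.min())); X=xs[ys==yy]
        f=(yy-a[1])/(b[1]-a[1]); print(yy,"mid col",(X.min()+X.max())/2,"expected",round(a[0]+f*(b[0]-a[0]),1))
q=mid.astype(int); x0=int(np.clip(q[0]-100,0,440)); y0=int(np.clip(q[1]-90,0,300))
cv2.imwrite(f"pics/{sys.argv[5]}.png",cv2.resize(S["pixels"][y0:y0+180,x0:x0+200],(600,540))[:,:,::-1]); print("crop",x0,y0)
E
python3 look.py .5785 .0675 .123 .13 d1
```

```text
time_s: 5.15
ee_pos: [0.5782, 0.0673, 0.1795]
eef_rot: [-3.141, 0.0, 1.571]
force: [-0.1, -0.7, -2.9]
grip_width: 0.0278
grip_force: 30.0
t 5.15 tcp [0.5782 0.0673 0.1795] [-3.141  0.     1.571] grip 0.0278 30.0
units [0.0003 0.0007 0.113 ] [-0.0001  0.      0.0001]
expected base px [332.6 264.4] top [334.8 195.2]
brown blob [331.  259.4] [316, 236, 33, 40, 519]
251 mid col 335.0 expected 333.0
255 mid col 331.0 expected 332.9
259 mid col 333.0 expected 332.8
263 mid col 331.0 expected 332.6
267 mid col 332.5 expected 332.5
crop 233 139
```

View pics/d1.png

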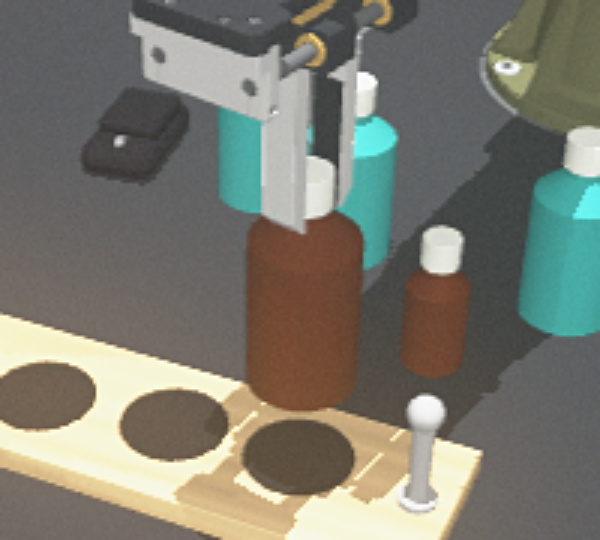

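Bottle d hangs upright over the rest beside the post: crop (300,310), rest at (298,455). I lower it slowly.

```bash
python3 -m pendant '[0,0,0.015,0,0,0,-1, 0,0,0.035,0,0,0,-1, 0,0,0.055,0,0,0,-1, 0,0,0.075,0,0,0,-1, 0,0,0.09,0,0,0,-1, 0,0,0.1,0,0,0,-1, 0,0,0.104,0,0,0,-1, 0,0,0.108,0,0,0,-1, 0,0,0.11,0,0,0,-1, 0,0,0.112,0,0,0,-1, 0,0,0.114,0,0,0,-1, 0,0,0.114,0,0,0,-1]' 30; python3 -c "from h import *;go(.578,.0673,.1225)"
```

```text
time_s: 6.45
ee_pos: [0.5783, 0.0676, 0.1226]
eef_rot: [3.141, -0.0, 1.571]
force: [-0.2, 0.8, -3.4]
grip_width: 0.0273
grip_force: 30.0
t 6.45 tcp [0.5783 0.0676 0.1226] [ 3.141 -0.     1.571] grip 0.0273 30.0
units [-0.0006 -0.0007  0.0002] [ 0.0002 -0.      0.0002]
```

Still carrying the weight (-3.4 N), so I go on in 0.5–1 mm steps.

```bash
python3 -m pendant '[0,0,0.001,0,0,0,-1, 0,0,0.002,0,0,0,-1, 0,0,0.002,0,0,0,-1]' 30;  python3 -m pendant '[0,0,0.001,0,0,0,-1, 0,0,0.002,0,0,0,-1, 0,0,0.002,0,0,0,-1]' 30
```

```text
time_s: 6.75
ee_pos: [0.5786, 0.0676, 0.1225]
eef_rot: [3.14, -0.0, 1.571]
force: [-3.1, 0.2, 6.7]
grip_width: 0.0274
grip_force: 30.0
time_s: 7.05
ee_pos: [0.5788, 0.0676, 0.1225]
eef_rot: [3.139, -0.0, 1.571]
force: [-5.5, -0.8, 14.7]
grip_width: 0.0275
grip_force: 30.0
```

Contact at 14.7 N. I ease off 1 mm, open, and retreat.

```bash
python3 -m pendant '[0,0,-0.001,0,0,0,-1, 0,0,-0.002,0,0,0,-1, 0,0,-0.002,0,0,0,-0.3, 0,0,-0.002,0,0,0,0, 0,0,-0.002,0,0,0,0.1, 0,0,-0.002,0,0,0,0.1, 0,0,-0.02,0,0,0,0.1, 0,0,-0.06,0,0,0,0.1, 0,0,-0.12,0,0,0,0.1, 0,0,-0.18,0,0,0,0.1, 0,0,-0.22,0,0,0,0.1, 0,0,-0.22,0,0,0,0.1]' 30; python3 -c "from h import *;go(.4983,.3388,.225)"
```

```text
time_s: 8.25
ee_pos: [0.5792, 0.0677, 0.2339]
eef_rot: [3.136, -0.0, 1.571]
force: [-0.1, 0.0, 0.5]
grip_width: 0.0515
grip_force: 0.0
t 8.25 tcp [0.5792 0.0677 0.2339] [ 3.136 -0.     1.571] grip 0.0515 0.0
units [ 0.5423 -0.1617  0.0171] [ 0.0034 -0.0002  0.0002]
```

```bash
python3 -m pendant '[0.04,-0.012,0,0.003,0,0,0.1, 0.11,-0.033,0,0.003,0,0,0.1, 0.19,-0.057,0,0.003,0,0,0.1, 0.27,-0.08,0,0.003,0,0,0.1, 0.35,-0.105,0,0.003,0,0,0.1, 0.43,-0.13,0.03,0.003,0,0,0.1, 0.49,-0.147,0.06,0.003,0,0,0.1, 0.53,-0.158,0.09,0.003,0,0,0.1, 0.542,-0.162,0.11,0.003,0,0,0.1, 0.542,-0.162,0.13,0.003,0,0,0.1, 0.542,-0.162,0.13,0.003,0,0,0.1]' 30; python3 -c "
from h import *
go(.4983,.3388,.085)
c=vision.camera('scene');cv2.imwrite('pics/g2.png',cv2.resize(c['pixels'][150:390,300:620],(640,480))[:,:,::-1])"
```

```text
time_s: 9.35
ee_pos: [0.4971, 0.3374, 0.1639]
eef_rot: [-3.135, 0.001, 1.57]
force: [-0.2, -0.3, -0.1]
grip_width: 0.0518
grip_force: 0.0
t 9.35 tcp [0.4971 0.3374 0.1639] [-3.135e+00  1.000e-03  1.570e+00] grip 0.0518 0.0
units [0.0031 0.0035 0.1578] [-0.0042  0.0009 -0.0002]
```

View pics/g2.png

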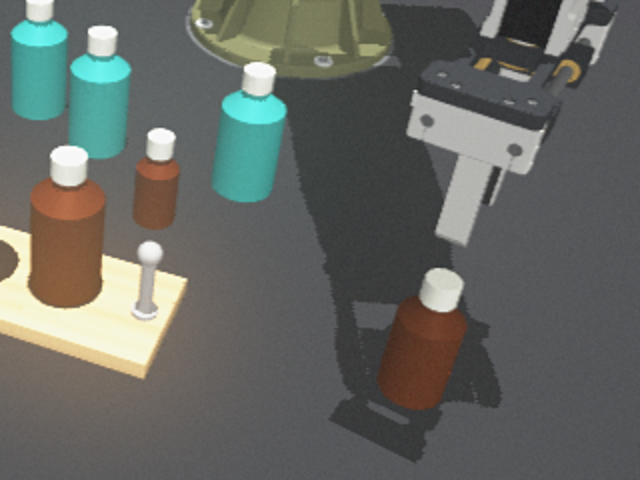

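Bottle d stands upright on its rest, crop (67,240), and the gripper is over bottle c's cap, crop (440,290). I descend and grip.

```bash
python3 -m pendant '[0.003,0.003,0.03,-0.003,0,0,0.1, 0.003,0.003,0.07,-0.003,0,0,0.1, 0.003,0.003,0.11,-0.003,0,0,0.1, 0.003,0.003,0.14,-0.003,0,0,0.1, 0.003,0.003,0.157,-0.003,0,0,0.1, 0.003,0.003,0.157,-0.003,0,0,0.1]' 30; python3 -c "from h import *;go(.4983,.3388,.085)"
```

```text
time_s: 10.0
ee_pos: [0.4983, 0.3395, 0.0863]
eef_rot: [-3.141, 0.001, 1.571]
force: [0.3, -0.6, -0.4]
grip_width: 0.0517
grip_force: 0.0
t 10.0 tcp [0.4983 0.3395 0.0863] [-3.141e+00  1.000e-03  1.571e+00] grip 0.0517 0.0
units [-0.0015  0.      0.0027] [-0.0006  0.0004 -0.0002]
```

```bash
python3 -m pendant '[-0.001,0,0.001,0,0,0,-0.3, -0.001,0,0.001,0,0,0,-0.7, -0.001,0,0.001,0,0,0,-1, -0.001,0,0.001,0,0,0,-1, -0.001,0,0.001,0,0,0,-1, -0.001,0,0.001,0,0,0,-1, -0.001,0,-0.01,0,0,0,-1, -0.001,0,-0.04,0,0,0,-1, -0.001,0,-0.1,0,0,0,-1, -0.001,0,-0.17,0,0,0,-1, -0.001,0,-0.24,0,0,0,-1, -0.001,0,-0.3,0,0,0,-1]' 30; python3 -c "
from h import *
go(.5994,-.0058,.25)"
```

```text
time_s: 11.2
ee_pos: [0.4982, 0.3395, 0.2401]
eef_rot: [3.14, -0.001, 1.571]
force: [-0.2, 0.4, -1.4]
grip_width: 0.0255
grip_force: 30.0
t 11.2 tcp [0.4982 0.3395 0.2401] [ 3.140e+00 -1.000e-03  1.571e+00] grip 0.0255 30.0
units [-0.6907  0.2021 -0.0202] [ 0.001  -0.0006  0.0002]
```

```bash
python3 -m pendant '[-0.015,0.005,-0.03,0,0,0,-1, -0.05,0.015,-0.05,0,0,0,-1, -0.1,0.03,-0.05,0,0,0,-1, -0.16,0.047,-0.05,0,0,0,-1, -0.23,0.067,-0.05,0,0,0,-1, -0.3,0.088,-0.05,0,0,0,-1, -0.37,0.108,-0.05,0,0,0,-1, -0.44,0.129,-0.05,0,0,0,-1, -0.51,0.149,-0.05,0,0,0,-1, -0.57,0.167,-0.05,0,0,0,-1, -0.62,0.181,-0.05,0,0,0,-1, -0.66,0.193,-0.05,0,0,0,-1]' 30; python3 -c "
from h import *
go(.5994,-.0058,.25)"
```

```text
time_s: 12.4
ee_pos: [0.5945, 0.0065, 0.2608]
eef_rot: [-3.139, 0.0, 1.569]
force: [0.3, 1.1, -0.9]
grip_width: 0.0252
grip_force: 30.0
t 12.4 tcp [0.5945 0.0065 0.2608] [-3.139  0.     1.569] grip 0.0252 30.0
units [-0.0246  0.0099  0.0215] [-0.0015  0.0001 -0.0009]
```

```bash
python3 -m pendant '[-0.02,0.006,0,0,0,0,-1, -0.029,0.009,0.01,0,0,0,-1, -0.03,0.009,0.04,0,0,0,-1, -0.03,0.009,0.08,0,0,0,-1, -0.03,0.009,0.12,0,0,0,-1, -0.03,0.009,0.16,0,0,0,-1, -0.03,0.009,0.2,0,0,0,-1, -0.03,0.009,0.23,0,0,0,-1, -0.03,0.009,0.255,0,0,0,-1, -0.03,0.009,0.275,0,0,0,-1, -0.03,0.009,0.285,0,0,0,-1, -0.03,0.009,0.285,0,0,0,-1]' 30; python3 look.py .5994 -.0058 .1035 .11 c1
```

```text
time_s: 13.6
ee_pos: [0.5992, -0.0053, 0.119]
eef_rot: [-3.141, -0.0, 1.571]
force: [-0.1, 0.6, -1.8]
grip_width: 0.0253
grip_force: 30.0
t 13.6 tcp [ 0.5992 -0.0053  0.119 ] [-3.141 -0.     1.571] grip 0.0253 30.0
units [-0.001   0.0004  0.031 ] [-0.0005 -0.      0.0003]
expected base px [290.2 272.6] top [288.4 219. ]
brown blob [322.6 248.7] [316, 239, 14, 18, 113]
245 mid col 325.0 expected 289.3
247 mid col 323.5 expected 289.4
249 mid col 323.0 expected 289.4
250 mid col 322.0 expected 289.5
252 mid col 320.5 expected 289.5
crop 189 155
```

View pics/c1.png

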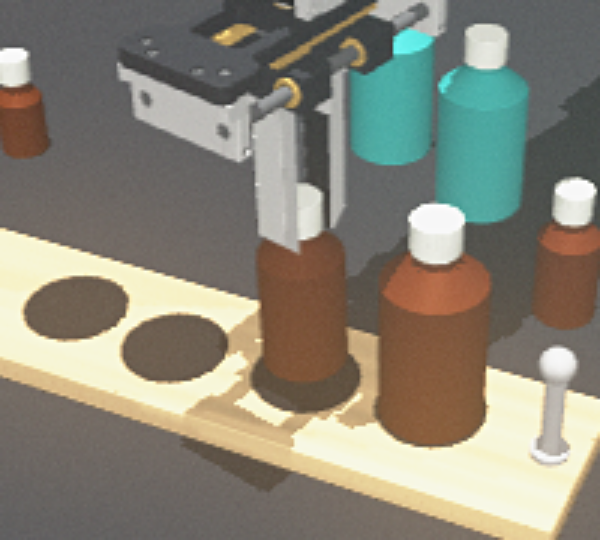

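Bottle c hangs upright just over rest 1, crop (303,310). Bottle d stands centred on its rest, crop (433,340). I lower c.

```bash
python3 -m pendant '[0,0,0.01,0,0,0,-1, 0,0,0.02,0,0,0,-1, 0,0,0.025,0,0,0,-1, 0,0,0.028,0,0,0,-1, 0,0,0.03,0,0,0,-1, 0,0,0.03,0,0,0,-1]' 30; python3 -m pendant '[0,0,0.001,0,0,0,-1, 0,0,0.002,0,0,0,-1, 0,0,0.002,0,0,0,-1]' 30
```

```text
time_s: 14.3
ee_pos: [0.5995, -0.0054, 0.105]
eef_rot: [3.141, 0.0, 1.571]
force: [-2.4, 0.4, 3.9]
grip_width: 0.0253
grip_force: 30.0
time_s: 14.6
ee_pos: [0.5998, -0.0055, 0.1049]
eef_rot: [3.14, 0.0, 1.571]
force: [-5.0, -0.2, 12.2]
grip_width: 0.0251
grip_force: 30.0
```

```bash
python3 -m pendant '[0,0,-0.001,0,0,0,-1, 0,0,-0.002,0,0,0,-1, 0,0,-0.002,0,0,0,-0.3, 0,0,-0.002,0,0,0,0, 0,0,-0.002,0,0,0,0, 0,0,-0.002,0,0,0,0, 0,0,-0.02,0,0,0,0, 0,0,-0.06,0,0,0,0, 0,0,-0.13,0,0,0,0, 0,0,-0.2,0,0,0,0, 0,0,-0.22,0,0,0,0]' 30; python3 -m pendant '[0.01,-0.03,0,0,0,0,0, 0.045,-0.1,0,0,0,0,0, 0.08,-0.18,0,0,0,0,0, 0.115,-0.26,0,0,0,0,0, 0.145,-0.315,0.04,0,0,0,0, 0.149,-0.328,0.1,0,0,0,0, 0.149,-0.328,0.15,0,0,0,0, 0.149,-0.328,0.15,0,0,0,0]' 30; python3 -c "
from h import *
go(.4357,.0688,.067)
c=vision.camera('scene');cv2.imwrite('pics/g3.png',cv2.resize(c['pixels'][130:330,200:480],(560,400))[:,:,::-1])"
```

```text
time_s: 15.7
ee_pos: [0.6005, -0.0055, 0.2181]
eef_rot: [3.136, 0.0, 1.571]
force: [-0.9, -0.1, -0.3]
grip_width: 0.0473
grip_force: 0.0
time_s: 16.5
ee_pos: [0.4337, 0.069, 0.1362]
eef_rot: [-3.137, 0.0, 1.571]
force: [0.8, 0.6, 0.0]
grip_width: 0.0469
grip_force: 0.0
t 16.5 tcp [0.4337 0.069  0.1362] [-3.137  0.     1.571] grip 0.0469 0.0
units [-0.0004  0.0046  0.1384] [-0.0029  0.0002  0.0004]
```

View pics/g3.png

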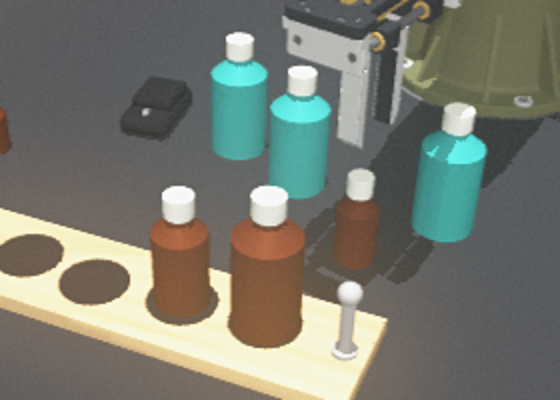

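Bottles c (crop (180,255)) and d (crop (267,265)) stand upright on their rests, and the gripper is over bottle b's cap, crop (360,185). I descend, grip and lift.

```bash
python3 -m pendant '[0,0.003,0.03,0,0,0,0, 0,0.003,0.07,0,0,0,0, 0,0.003,0.11,0,0,0,0, 0,0.003,0.13,0,0,0,0, 0,0.003,0.136,0,0,0,0, 0,0.003,0.136,0,0,0,0]' 30; python3 -c "from h import *;go(.4357,.0688,.067)"
```

```text
time_s: 17.15
ee_pos: [0.4374, 0.069, 0.0711]
eef_rot: [3.141, -0.0, 1.571]
force: [-0.4, 0.2, -0.4]
grip_width: 0.0472
grip_force: 0.0
t 17.15 tcp [0.4374 0.069  0.0711] [ 3.141 -0.     1.571] grip 0.0472 0.0
units [-0.0004 -0.0033  0.0082] [ 0.0004 -0.      0.0002]
```

```bash
python3 -m pendant '[0,-0.003,0.007,0,0,0,0, 0,-0.003,0.007,0,0,0,-0.5, 0,-0.003,0.007,0,0,0,-0.8, 0,-0.003,0.007,0,0,0,-1, 0,-0.003,0.007,0,0,0,-1, 0,-0.003,0.007,0,0,0,-1, 0,-0.003,0,0,0,0,-1, 0,-0.003,-0.03,0,0,0,-1, 0,-0.003,-0.1,0,0,0,-1, 0,-0.003,-0.18,0,0,0,-1, 0,-0.003,-0.26,0,0,0,-1, 0,-0.003,-0.32,0,0,0,-1]' 25; python3 -c "
from h import *
go(.6263,-.084,.24)"
```

```text
time_s: 18.35
ee_pos: [0.4354, 0.069, 0.2331]
eef_rot: [3.14, -0.0, 1.571]
force: [0.5, -1.2, -0.7]
grip_width: 0.0233
grip_force: 25.0
t 18.35 tcp [0.4354 0.069  0.2331] [ 3.14  -0.     1.571] grip 0.0233 25.0
units [-0.3062  0.3817 -0.0131] [ 0.0012 -0.0001  0.0002]
```

```bash
python3 -m pendant '[-0.01,0.013,0,0,0,0,-1, -0.035,0.045,0,0,0,0,-1, -0.07,0.088,0,0,0,0,-1, -0.11,0.137,0,0,0,0,-1, -0.15,0.187,0,0,0,0,-1, -0.19,0.237,0,0,0,0,-1, -0.23,0.287,0,0,0,0,-1, -0.265,0.33,0,0,0,0,-1, -0.287,0.358,0,0,0,0,-1, -0.3,0.374,0,0,0,0,-1, -0.306,0.381,0,0,0,0,-1, -0.306,0.381,0,0,0,0,-1]' 25; python3 -c "
from h import *
go(.6263,-.084,.0855)"
```

```text
time_s: 19.55
ee_pos: [0.6258, -0.0839, 0.2298]
eef_rot: [-3.141, -0.0, 1.571]
force: [-0.5, -0.1, -1.1]
grip_width: 0.0233
grip_force: 25.0
t 19.55 tcp [ 0.6258 -0.0839  0.2298] [-3.141 -0.     1.571] grip 0.0233 25.0
units [-0.0003  0.0013  0.2887] [-0.0005 -0.0001  0.0002]
```

```bash
python3 -m pendant '[0,0.001,0.02,0,0,0,-1, 0,0.001,0.06,0,0,0,-1, 0,0.001,0.1,0,0,0,-1, 0,0.001,0.14,0,0,0,-1, 0,0.001,0.18,0,0,0,-1, 0,0.001,0.21,0,0,0,-1, 0,0.001,0.235,0,0,0,-1, 0,0.001,0.255,0,0,0,-1, 0,0.001,0.265,0,0,0,-1, 0,0.001,0.272,0,0,0,-1, 0,0.001,0.275,0,0,0,-1, 0,0.001,0.275,0,0,0,-1]' 25; python3 -c "
from h import *
go(.6263,-.084,.0855)"
```

```text
time_s: 20.75
ee_pos: [0.6266, -0.0839, 0.0932]
eef_rot: [3.141, 0.0, 1.571]
force: [0.2, 0.6, -0.8]
grip_width: 0.0234
grip_force: 25.0
t 20.75 tcp [ 0.6266 -0.0839  0.0932] [3.141 0.    1.571] grip 0.0234 25.0
units [-0.0001 -0.0005  0.0154] [0.0003 0.0001 0.0002]
```

```bash
python3 -m pendant '[0,0,0.006,0,0,0,-1, 0,0,0.01,0,0,0,-1, 0,0,0.013,0,0,0,-1, 0,0,0.013,0,0,0,-1]' 25; python3 -m pendant '[0,0,0.001,0,0,0,-1, 0,0,0.002,0,0,0,-1, 0,0,0.002,0,0,0,-1]' 25
```

```text
time_s: 21.15
ee_pos: [0.6263, -0.0839, 0.0862]
eef_rot: [-3.141, -0.0, 1.571]
force: [0.4, -0.0, -0.1]
grip_width: 0.0238
grip_force: 25.0
time_s: 21.45
ee_pos: [0.6264, -0.0839, 0.0854]
eef_rot: [-3.142, 0.0, 1.571]
force: [-0.7, 0.8, -0.4]
grip_width: 0.0232
grip_force: 25.0
```

```bash
python3 -m pendant '[0,0,0.001,0,0,0,-1, 0,0,0.002,0,0,0,-1, 0,0,0.002,0,0,0,-1]' 25; python3 -m pendant '[0,0,0.001,0,0,0,-1, 0,0,0.001,0,0,0,-1]' 25
```

```text
time_s: 21.75
ee_pos: [0.6266, -0.0839, 0.0852]
eef_rot: [3.141, 0.0, 1.571]
force: [-2.5, -0.8, 6.5]
grip_width: 0.023
grip_force: 25.0
time_s: 21.95
ee_pos: [0.6268, -0.084, 0.0852]
eef_rot: [3.14, 0.0, 1.571]
force: [-3.2, 0.1, 9.0]
grip_width: 0.0235
grip_force: 25.0
```

```bash
python3 -m pendant '[0,0,-0.001,0,0,0,-1, 0,0,-0.001,0,0,0,-1, 0,0,-0.001,0,0,0,-0.3, 0,0,-0.001,0,0,0,0, 0,0,-0.001,0,0,0,0, 0,0,-0.001,0,0,0,0, 0,0,-0.02,0,0,0,0, 0,0,-0.06,0,0,0,0, 0,0,-0.13,0,0,0,0, 0,0,-0.2,0,0,0,0, 0,0,-0.2,0,0,0,0]' 25; python3 -m pendant '[-0.03,-0.013,0,0,0,0,0, -0.1,-0.044,0,0,0,0,0, -0.18,-0.08,0,0,0,0,0, -0.26,-0.115,0,0,0,0,0, -0.34,-0.15,0,0,0,0,0, -0.42,-0.186,0,0,0,0,0, -0.49,-0.217,0.04,0,0,0,0, -0.525,-0.233,0.09,0,0,0,0, -0.53,-0.235,0.14,0,0,0,0, -0.53,-0.235,0.15,0,0,0,0, -0.53,-0.235,0.15,0,0,0,0]' 25; python3 -c "
from h import *
go(.5091,-.349,.051)
c=vision.camera('scene');cv2.imwrite('pics/g4.png',cv2.resize(c['pixels'][100:340,140:420],(560,480))[:,:,::-1])"
```

```text
time_s: 23.05
ee_pos: [0.6282, -0.0842, 0.19]
eef_rot: [3.133, 0.002, 1.571]
force: [1.3, -0.3, -0.2]
grip_width: 0.0472
grip_force: 0.0
time_s: 24.15
ee_pos: [0.5082, -0.3488, 0.1079]
eef_rot: [-3.14, -0.002, 1.571]
force: [0.6, -0.2, 0.0]
grip_width: 0.0468
grip_force: 0.0
t 24.15 tcp [ 0.5082 -0.3488  0.1079] [-3.140e+00 -2.000e-03  1.571e+00] grip 0.0468 0.0
units [-0.0006  0.0021  0.1139] [-0.0013 -0.001   0.    ]
```

View pics/g4.png

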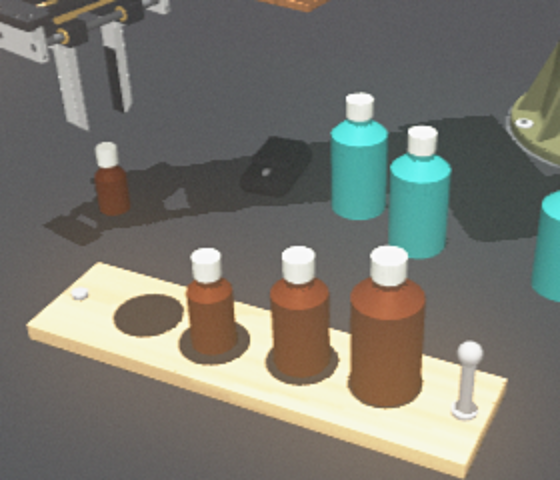

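Bottles b, c and d stand upright in order at crop (210,310), (300,315) and (388,330), and the gripper is over bottle a's cap, crop (107,155). I descend and grip.

```bash
python3 -m pendant '[0,0.002,0.03,0,0,0,0, 0,0.002,0.07,0,0,0,0, 0,0.002,0.1,0,0,0,0, 0,0.002,0.113,0,0,0,0, 0,0.002,0.113,0,0,0,0, 0,0.002,0.113,0,0,0,0]' 25; python3 -c "from h import *;go(.5091,-.349,.051)"
```

```text
time_s: 24.8
ee_pos: [0.5104, -0.3491, 0.0531]
eef_rot: [3.141, 0.001, 1.571]
force: [-1.2, 0.1, 0.6]
grip_width: 0.0472
grip_force: 0.0
t 24.8 tcp [ 0.5104 -0.3491  0.0531] [3.141e+00 1.000e-03 1.571e+00] grip 0.0472 0.0
units [ 0.0002 -0.0026  0.0042] [0.0005 0.0004 0.0003]
```

```bash
python3 -m pendant '[0,-0.002,0.003,0,0,0,0, 0,-0.002,0.003,0,0,0,-0.5, 0,-0.002,0.003,0,0,0,-0.8, 0,-0.002,0.003,0,0,0,-1, 0,-0.002,0.003,0,0,0,-1, 0,-0.002,0.003,0,0,0,-1, 0,-0.002,-0.01,0,0,0,-1, 0,-0.002,-0.05,0,0,0,-1, 0,-0.002,-0.12,0,0,0,-1, 0,-0.002,-0.18,0,0,0,-1, 0,-0.002,-0.2,0,0,0,-1, 0,-0.002,-0.2,0,0,0,-1]' 25; python3 -c "
from h import *
go(.6352,-.1584,.15)"
```

```text
time_s: 26.0
ee_pos: [0.5094, -0.3492, 0.1536]
eef_rot: [3.14, 0.001, 1.571]
force: [0.2, -0.1, -0.4]
grip_width: 0.0211
grip_force: 25.0
t 26.0 tcp [ 0.5094 -0.3492  0.1536] [3.140e+00 1.000e-03 1.571e+00] grip 0.0211 25.0
units [0.3815 0.2518 0.0072] [0.0011 0.0009 0.0002]
```

```bash
python3 -m pendant '[0.01,0.007,0,0,0,0,-1, 0.035,0.023,0,0,0,0,-1, 0.075,0.05,0,0,0,0,-1, 0.125,0.083,0,0,0,0,-1, 0.175,0.116,0,0,0,0,-1, 0.225,0.149,0,0,0,0,-1, 0.275,0.182,0,0,0,0,-1, 0.32,0.211,0,0,0,0,-1, 0.352,0.232,0,0,0,0,-1, 0.372,0.246,0,0,0,0,-1, 0.381,0.252,0,0,0,0,-1, 0.381,0.252,0,0,0,0,-1]' 25; python3 -c "
from h import *
go(.6352,-.1584,.069)"
```

```text
time_s: 27.2
ee_pos: [0.635, -0.1583, 0.1521]
eef_rot: [-3.141, -0.0, 1.571]
force: [-0.2, -0.0, -0.9]
grip_width: 0.0213
grip_force: 25.0
t 27.2 tcp [ 0.635  -0.1583  0.1521] [-3.141 -0.     1.571] grip 0.0213 25.0
units [-0.0003  0.0005  0.1663] [-0.0003 -0.      0.0004]
```

```bash
python3 -m pendant '[0,0,0.02,0,0,0,-1, 0,0,0.05,0,0,0,-1, 0,0,0.08,0,0,0,-1, 0,0,0.11,0,0,0,-1, 0,0,0.13,0,0,0,-1, 0,0,0.145,0,0,0,-1, 0,0,0.154,0,0,0,-1, 0,0,0.158,0,0,0,-1, 0,0,0.158,0,0,0,-1]' 25; python3 look.py .6352 -.1584 .069 .076 a1
```

```text
time_s: 28.1
ee_pos: [0.6351, -0.1584, 0.0736]
eef_rot: [3.141, 0.0, 1.571]
force: [-0.7, 0.5, -0.2]
grip_width: 0.0214
grip_force: 25.0
t 28.1 tcp [ 0.6351 -0.1584  0.0736] [3.141 0.    1.571] grip 0.0214 25.0
units [-0.      0.0003  0.0091] [0.0002 0.0001 0.0003]
expected base px [213.5 255. ] top [208.3 220.4]
brown blob [237.1 245.5] [233, 240, 11, 12, 60]
244 mid col 238.5 expected 211.8
245 mid col 237.0 expected 212.0
246 mid col 236.0 expected 212.1
247 mid col 237.0 expected 212.3
248 mid col 236.5 expected 212.4
crop 110 147
```

View pics/a1.png

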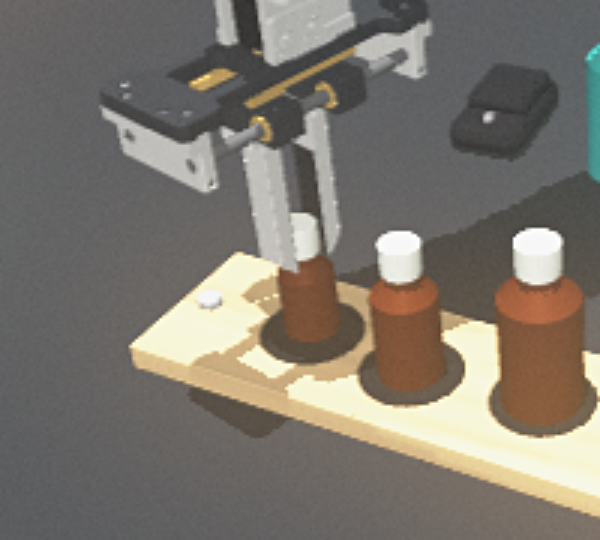

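Bottle a is upright a few mm above rest 3, crop (313,330). I lower it in fine steps.

```bash
python3 -m pendant '[0,0,0.003,0,0,0,-1, 0,0,0.006,0,0,0,-1, 0,0,0.008,0,0,0,-1, 0,0,0.008,0,0,0,-1]' 25; python3 -m pendant '[0,0,0.001,0,0,0,-1, 0,0,0.002,0,0,0,-1, 0,0,0.002,0,0,0,-1]' 25;  python3 -m pendant '[0,0,0.001,0,0,0,-1, 0,0,0.001,0,0,0,-1]' 25
```

```text
time_s: 28.6
ee_pos: [0.6349, -0.1584, 0.0692]
eef_rot: [-3.141, -0.0, 1.571]
force: [0.3, -1.3, -1.1]
grip_width: 0.0214
grip_force: 25.0
time_s: 28.9
ee_pos: [0.6351, -0.1585, 0.069]
eef_rot: [3.141, 0.0, 1.571]
force: [-2.1, 1.2, 5.2]
grip_width: 0.0214
grip_force: 25.0
time_s: 29.1
ee_pos: [0.6352, -0.1585, 0.0691]
eef_rot: [3.141, 0.0, 1.571]
force: [-3.4, -0.1, 8.5]
grip_width: 0.0214
grip_force: 25.0
```

```bash
python3 -m pendant '[0,0,-0.001,0,0,0,-1, 0,0,-0.001,0,0,0,-1, 0,0,-0.001,0,0,0,-0.3, 0,0,-0.001,0,0,0,0, 0,0,-0.001,0,0,0,0, 0,0,-0.001,0,0,0,0, 0,0,-0.02,0,0,0,0, 0,0,-0.06,0,0,0,0, 0,0,-0.13,0,0,0,0, 0,0,-0.2,0,0,0,0, 0,0,-0.26,0,0,0,0, 0,0,-0.26,0,0,0,0]' 25; python3 -m pendant '[-0.05,-0.05,0,0,0,0,0, -0.12,-0.12,0,0,0,0,0, -0.2,-0.2,0,0,0,0,0, -0.28,-0.28,0,0,0,0,0, -0.36,-0.34,0,0,0,0,0, -0.4,-0.36,0,0,0,0,0, -0.4,-0.36,0,0,0,0,0, -0.4,-0.36,0,0,0,0,0]'
python3 - <<'E'
from h import *
S=vision.camera("scene");T=vision.camera("top")
R=dict(d=(.5785,.0672,.13),c=(.5994,-.0058,.11),b=(.6263,-.084,.092),a=(.6352,-.1584,.076))
for k,(x,y,H) in R.items():
    X0=np.array([x,y,.018+H-.01]); a=blob(white(S),proj(S,X0),10);b=blob(white(T),proj(T,X0),10)
    if a is None or b is None: print(k,a,b);continue
    X,e=tri([S,T],[a[0],b[0]]); print(k,X.round(4),e,"off mm",((X-X0)*1000).round(1))
cv2.imwrite("pics/end.png",cv2.resize(S["pixels"][120:360,140:460],(640,480))[:,:,::-1])
E
```

```text
time_s: 30.3
ee_pos: [0.6364, -0.1588, 0.2037]
eef_rot: [3.134, 0.002, 1.571]
force: [0.3, 0.2, 0.3]
grip_width: 0.047
grip_force: 0.0
time_s: 31.1
ee_pos: [0.4546, -0.3587, 0.1977]
eef_rot: [-3.141, -0.0, 1.57]
force: [0.1, 0.7, 1.0]
grip_width: 0.0469
grip_force: 0.0
d [0.5792 0.0678 0.1393] [0.4, 0.3] off mm [0.7 0.6 1.3]
c [ 0.599  -0.007   0.1192] [0.4, 0.3] off mm [-0.4 -1.2  1.2]
b (array([242.72268908, 232.07983193]), [235, 224, 16, 18, 238]) None
a [ 0.6413 -0.1606  0.0884] [4.3, 3.4] off mm [ 6.1 -2.2  4.4]
```

View pics/end.png

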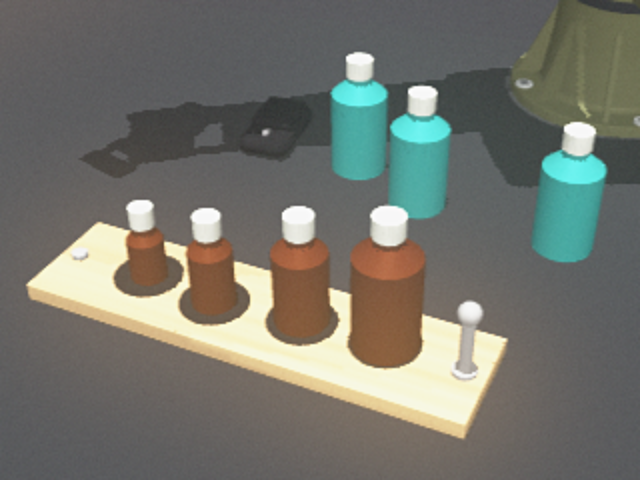

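All four stand upright in order, shortest at crop (147,250) to tallest at (388,300) by the post at (468,340). In the top view the caps of a and b merge with the bright wood, so I check those two from the scene view at their known cap height, with a stricter white mask for the top view.

Run:
```python
from h import *
S=vision.camera("scene");T=vision.camera("top")
def w(c):
    p=c["pixels"].astype(int); return (p.min(2)>130)&(p.max(2)-p.min(2)<25)
for k,(x,y,H) in dict(c=(.5994,-.0058,.11),b=(.6263,-.084,.092),a=(.6352,-.1584,.076)).items():
    X0=np.array([x,y,.018+H-.01])
    for n,c in(("S",S),("T",T)):
        r=blob(w(c),proj(c,X0),12)
        print(k,n,r and (((onplane(c,r[0],X0[2])-X0)*1000).round(1),r[1]))
```

```text
c S (array([-2.4, -2.2, -0. ]), [281, 223, 17, 19, 272])
c T (array([ 0.1, -2. ,  0. ]), [317, 184, 14, 13, 141])
b S (array([-1.1, -1.6, -0. ]), [235, 224, 16, 17, 231])
b T (array([ 0.6, -1.1,  0. ]), [354, 174, 12, 12, 116])
a S (array([-1.5, -0.4,  0. ]), [203, 220, 14, 16, 188])
a T (array([ 1. , -0.4,  0. ]), [387, 172, 12, 11, 104])
```

Both views put c, b and a within 4 mm of their rest centres, and d was within 1 mm, so I hand in.

```bash
python3 -c "from station import order;print(order.hand_in())"
```

```text
the job is handed in; nothing more can be done
None
```

The job is handed in, with no verdict returned: all four brown bottles stand upright in height order, tallest by the post, each measured within 4 mm of its rest centre (12 mm allowed), after about 31 s of the 104 s.

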